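Pump up the spotting sprayer

ROBOT

A 7-joint arm with a two-finger parallel gripper is mounted at the origin on a cart in front of the work surface, level with it; the furniture and walls round the work are solid. World frame = base frame: x ahead of the robot, y to its left, z up, the work surface at z = 0. Lengths are in m, angles in rad, forces in N, time in s.
With the tool pointing down it reaches from about 0.4 to 0.85 m from the base axis. Payload 10.4 kg.
Tool frame: the origin (TCP) lies on the centre line of the jaws, within the pads' length; the fingertips stand 8 mm ahead of it and the grasp point (between the pads) lies 11 mm behind it (r.finger_overhang is the distance from the TCP to the fingertips, in m); z points along the fingers, y is the line along which they close (so a half turn about z gives the same grasp; the last joint's range is limited). The gripper opens to 87 mm and grips with 3 to 60 N. Pads are 19 mm wide; open, the fingers measure 117 mm over their backs; the gripper's body (75 mm by 190 mm) begins 51 mm behind the grasp point.
Start: joints at [1.178, 0.332, -0.065, 1.46, 0.022, 1.35, -0.088], TCP at [0.226, -0.583, 0.231] pointing down, gripper open.
Joint ranges: [-2.6, 2.6], [-0.5, 2.12], [-1.47, 1.34], [0.16, 2.42], [-1.27, 4.41], [0.06, 2.06], [-2.6, 2.6]. Speed limits (rad/s): [2.22, 2.22, 2.79, 2.79, 3.14, 3.14, 3.14].

INTERFACE

Orientations are given as a unit quaternion [x, y, z, w].
In Python, from bench import r, vision gives the robot as it stands.
- The arm moves only by the tool drive_tool, never from a script. Its argument "series" is a list of rows, each a list of 2 entries, a list of its own where there are three numbers: the shift along the world's x, y, z in cm, then the turn about the world's z in degrees. A call has exactly 10 rows; each row shifts and turns the commanded pose from where the row before left it; what a row does not reach is not made up. A row lasts 1/8 s, in which the tool goes at most 62.5 mm and 10.7 degrees, less where a joint would pass 70% of its speed; a pose out of reach is approached as far as the arm can. A call with a gripper value outside its range is refused whole. "hand" is the closure, from 0 (fully open) to 1 (shut), set as the call begins (left out, the last holds). The fingers move at their own pace and stop on an object; "newtons" is the grip in N (left out, the last holds). Time passes only in rows, so rows that do not move let the fingers close, or fill a call up. It gives the time, the measured TCP pose, the force, the opening and the grip force at its end, in the units of the state.
- r.read_state(): the state, without advancing time (a new reading comes with each control period).
- vision.camera(name): name is "side" or "top" or "wrist"; returns a dict with "color" (420x560x3 uint8, red, green, blue), "intrinsics" (3x3 intrinsics, pixels), "R" (3x3) and "t" (3): a world point X has camera coordinates R X + t; the wrist camera has in their place "mount" (4x4, takes a point from camera to tool coordinates, whose origin is the TCP and whose axes are the flange's). Camera axes: x right, y down, z forward; pixel columns grow to the right and rows downward; lengths in m; the calibration is good to about 2 mm. A picture is of the moment at which its call begins: read the wrist's pose just before it. There is no depth.
- r.close_job(): hands the job in; it is judged then, once.
The state is a dict: "time": time; "joint_positions": joint angles; "joint_vel": joint speeds; "joint_torque": joint torques, N m; "ee_pos": TCP position; "eef_rot": TCP orientation; "ft_force": force on the tool from outside, world axes, zero at the start; "torque": the same for the moment, N m; "width": finger opening in m; "grip_force": force on a finger pad.
Only numpy, scipy, OpenCV 4.12 (cv2) and the standard library are available. Lean on these libraries where they do the work, as an engineer would, in place of code of your own. Each camera call takes 0.05 s, during which the arm holds its last target. There are 200 camera calls.

TASK

Get the counter's hand-pump spotting sprayer up to pressure: push its relief lever round to the fully closed stop, then push the spring plunger right down again and again, letting it come fully up after each stroke, until the pressure indicator pin stands all the way out of the head. Use only the fingertips and only on the lever and the plunger: keep off the pin, do not lift, tip or shove the sprayer, and leave the things round it where they stand. Finish with the plunger up and the hand clear.

Things in the scene. Friction and masses are not known exactly. Their poses are not given: they have to be found in the camera images.
- sprayer: Loose pump sprayer, 1 kg: white tank 96 mm wide, grey head 94 mm wide, its flat top 156 mm up. Origin: centre of underside, z up along the plunger. +x: way the brass nozzle points (tip 89 mm out, 142 mm up); loop handle to -x (91 mm out, below the head's top). On the head: plunger in the middle, indicator pin 34 mm off towards (-x, +y), lever pivot 34 mm off towards -y
- plunger (a joint): Plunger travel in m: 0 up (its spring lifts it there in about 0.5 s), 0.030 fully down; push needed 6 N at the top, 15 N down. With the lever closed each stroke right down lifts the pin about 3.4 mm (the first 0 to 5, a very fast one up to 7); strokes under three quarters, or begun before it is up, little or nothing. Mostly 4 to 6 strokes; more do no harm
- plunger_top (a point): Centre of the flat top of the plunger's black mushroom knob (45 mm across, 10 mm thick), 210 mm above the counter when up and 180 mm when down; moves with the plunger
- relief_lever (a joint): Lever angle in rad: 0 open, 1.571 closed against its stop stud, growing anticlockwise from above; stays where left; starts at 0 to 0.3. In the sprayer's frame it points to (-x, -y), the loop handle's side, when open, and (+x, -y), the nozzle's side, when closed. Takes about 1 N at the tip. While it is open, pumping does not raise the pin
- lever_pivot (a point): On the lever's vertical axis of rotation, 166 mm above the counter, in the sprayer's frame at x = 0, y = -34 mm
- lever_tip (a point): Top centre of the upright black knob at the lever's free end: a post 13 mm across, 52 mm from the pivot axis, 160 to 180 mm above the counter, carried by a flat steel bar 9.5 mm wide, 164 to 169 mm up. Push either sideways with a fingertip lowered beside it
- indicator (a joint): Pressure indicator pin, height in m: 0 = in, 0.020 = fully out at its stop; after the last stroke it stands at 0.0193 to 0.020, one stroke before at about 0.0163. It starts between 0 and 0.006 and stays where the pumping has brought it
- pin_tip (a point): Top centre of the indicator pin: at pin height 0 it stands 162 mm, fully out 182 mm above the counter
- indicator_pin: The aluminium indicator pin itself, a round pin 13 mm across standing in a steel bush on the head; of its two dark rings the narrow one shows above the bush from about half out, the wide one at its foot only when it is fully out. Origin on its axis, 6 mm below its tip
- spot_dropper: Brown dropper bottle, 33 mm across and 102 mm tall, standing near the sprayer; bystander. Origin: centre of its underside
- pin_tin: Round tin, 66 mm across and 26 mm high, near the sprayer; bystander. Origin: centre of its underside
- rubber_stamp: Wooden rubber stamp with upright turned handle, foot 26 x 52 mm, 85 mm tall, behind the sprayer; bystander. Origin: centre of its underside

How it is judged:
By the outcome, as a careful person would: the job done as asked, in the order asked, and still so for the second after the job is handed in, with the robot touching nothing.
It also fails if it takes over 58 s, if anything falls off the work surface, if the arm or the gripper's body presses on something with over 40 N, if the wrist force passes 120 N, or if a joint passes its speed limit or range.

## Working session

There is one attempt and no reset: what is moved stays moved. The work goes in short steps, Python scripts to look and compute and a tool call to move; the robot and the scene stay as the last step left them, time stands still between calls to the robot, and variables do not carry over. Pictures are saved under pics/ and viewed, at most 10 in all, crops included, and the job is handed in when it is done.

Besides the shell and the picture viewer there is one more tool, called after "Request:" as name([rows], argument=value, ...), one row to a line, values as JSON. drive_tool: Moves the arm, as the interface text tells. Its arguments: {"type":"object","properties":{"series":{"type":"array"},"hand":{"type":"number"},"newtons":{"type":"number"}},"required":["series"]}

```bash
mkdir -p pics; ls; python3 - <<'E'
from bench import r, vision
import cv2,numpy as np,pickle
s=r.read_state();print({k:np.round(v,3) for k,v in s.items()}, r.finger_overhang)
d={n:vision.camera(n) for n in("top","side")}
pickle.dump(d,open('c0.pkl','wb'))
for n in d:
    cv2.imwrite(f'pics/{n}0.png',d[n]["color"][:,:,::-1]);print(n,d[n]["intrinsics"],d[n]["R"],d[n]["t"])
E
```

```text
pics
{'time': np.float64(0.0), 'joint_positions': array([ 1.178,  0.333, -0.065,  1.461,  0.022,  1.35 , -0.089]), 'joint_vel': array([-0.   ,  0.001, -0.   , -0.   ,  0.   , -0.001,  0.001]), 'joint_torque': array([-1.0000e-03, -6.2323e+01,  2.4000e-02, -3.8988e+01, -6.1000e-02,
        4.0000e-02,  0.0000e+00]), 'ee_pos': array([ 0.226, -0.582,  0.23 ]), 'eef_rot': array([ 0.983,  0.184, -0.   , -0.001]), 'ft_force': array([ 0.442, -0.318, -0.553]), 'torque': array([-0.001, -0.005, -0.004]), 'grip_force': np.float64(0.0), 'width': np.float64(0.087)} 0.008
top [[400.32873847   0.         283.14192672]
 [  0.         400.32873847 210.87125757]
 [  0.           0.           1.        ]] [[-0.01759873 -0.99945047  0.02809004]
 [-0.99028096  0.01354691 -0.13841999]
 [ 0.13796339 -0.03025305 -0.98997518]] [0.05807563 0.63931221 0.92470673]
side [[535.59020852   0.         279.05925936]
 [  0.         535.59020852 211.5969879 ]
 [  0.           0.           1.        ]] [[-0.99156782 -0.12701952  0.02567674]
 [-0.07808825  0.42753088 -0.90062177]
 [ 0.10341894 -0.89503262 -0.4338446 ]] [0.61458052 0.17463813 1.0692532 ]
```

View pics/top0.png

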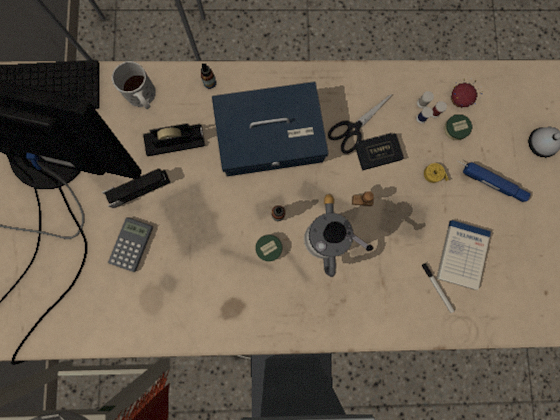

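View pics/side0.png

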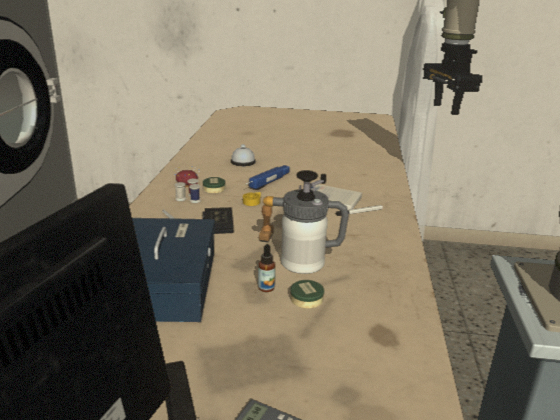

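The top view shows the sprayer at about (333,235), with the nozzle towards +x (328,200), the handle at (330,268), the lever knob near (370,248), the dropper at (278,213), the tin at (269,248) and the stamp at (363,199). I'll crop both views to get pixel positions.

```bash
python3 - <<'E'
import pickle,cv2,numpy as np
d=pickle.load(open('c0.pkl','rb'))
a=cv2.resize(d['top']['color'][185:285,250:390,::-1],None,fx=5,fy=5,interpolation=cv2.INTER_CUBIC)
cv2.imwrite('pics/crop.png',cv2.convertScaleAbs(a,alpha=1.6))
open('h.py','w').write('''
import numpy as np,pickle
def ray(c,uv,z):
    R=np.array(c["R"]);t=np.array(c["t"]);C=-R.T@t
    v=R.T@np.linalg.inv(c["intrinsics"])@np.array([uv[0],uv[1],1.])
    return C+v*(z-C[2])/v[2]
''')
E
```

```text
(no output)
```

View pics/crop.png

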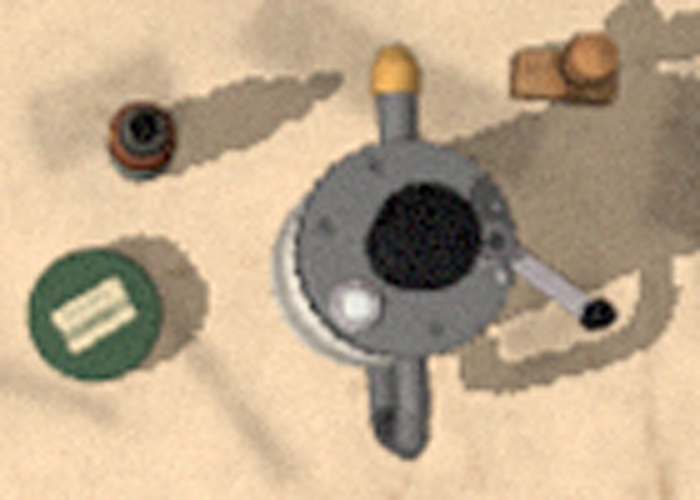

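The crop shows the knob centre at (335,232), head centre (331.6,234.4), nozzle tip (329.4,195), pin (321,245.6), pivot (349.4,233) and lever knob (369.6,247.4).

```bash
python3 - <<'E'
import pickle,numpy as np
from h import ray
d=pickle.load(open('c0.pkl','rb'));c=d['top']
for n,uv,z in [('knob',(335,232.2),.21),('head',(331.6,234.4),.156),('nozzle',(329.4,195.5),.142),('handle',(331,276),.14),('tip',(369.6,247.4),.18),('pivot',(349.4,233),.169),('pin',(321,245.6),.165),('dropper',(279,211),.1),('tin',(269,248),.026),('stamp',(368,197),.085)]:
    print(n,ray(c,uv,z).round(4))
print('side knob',ray(d['side'],(307,174),.21).round(4),ray(d['side'],(322,177),.18).round(4))
E
```

```text
knob [ 0.5727 -0.0494  0.21  ]
head [ 0.5726 -0.0506  0.156 ]
nozzle [ 0.659  -0.0509  0.142 ]
handle [ 0.485  -0.0487  0.14  ]
tip [ 0.5427 -0.1247  0.18  ]
pivot [ 0.5739 -0.0862  0.169 ]
pin [ 0.5488 -0.0262  0.165 ]
dropper [0.6321 0.0592 0.1   ]
tin [0.552  0.0835 0.026 ]
stamp [ 0.6644 -0.1499  0.085 ]
side knob [ 0.5737 -0.0371  0.21  ] [ 0.5454 -0.1017  0.18  ]
```

Request:
drive_tool([
  [[2.7,4.4,0.2],-2.1],
  [[2.7,4.4,0.2],-2.1],
  [[2.7,4.4,0.2],-2.1],
  [[2.7,4.4,0.2],-2.1],
  [[2.7,4.4,0.2],-2.1],
  [[2.7,4.4,0.2],-2.1],
  [[2.7,4.4,0.2],-2.1],
  [[2.7,4.4,0.2],-2.1],
  [[2.7,4.4,0.2],-2.1],
  [[2.7,4.4,0.2],-2.1],
], hand=1, newtons=10)

```text
time: 1.35
ee_pos: [0.4964, -0.1413, 0.2505]
eef_rot: [1.0, 0.001, -0.0, 0.0]
ft_force: [1.1, -0.8, -0.1]
width: 0.0016
grip_force: 0.0
```

```bash
python3 - <<'E'
from bench import r, vision
import cv2,numpy as np,pickle
s=r.read_state();w=vision.camera("wrist");sd=vision.camera("side");tp=vision.camera("top")
pickle.dump((s,w,sd,tp),open('c1.pkl','wb'))
print(s['ee_pos'],s['eef_rot'],w['mount'],w['intrinsics'])
b=lambda a,k:cv2.convertScaleAbs(cv2.resize(a[:,:,::-1],None,fx=k,fy=k,interpolation=cv2.INTER_CUBIC),alpha=1.5)
a=np.vstack([np.hstack([b(w['color'],.7),b(sd['color'][130:277,230:362],2.0)]),np.hstack([b(tp['color'][185:285,285:390],2.6),np.zeros((260,392+264-273,3),np.uint8)])])
cv2.imwrite('pics/w1.png',a);print(a.shape)
E
```

```text
[ 0.49637197 -0.14127843  0.2504629 ] [ 9.99999564e-01  9.21420150e-04 -1.28090784e-04  8.18482746e-05] [[ 6.49269403e-04 -9.67669837e-01 -2.52219476e-01  6.88551861e-02]
 [ 9.99999789e-01  6.19108071e-04  1.98942050e-04 -9.06782806e-04]
 [-3.63591077e-05 -2.52219552e-01  9.67670035e-01 -1.52700892e-01]
 [ 0.00000000e+00  0.00000000e+00  0.00000000e+00  1.00000000e+00]] [[378.82428853   0.         284.68808522]
 [  0.         378.82428853 208.44038791]
 [  0.           0.           1.        ]]
(554, 656, 3)
```

View pics/w1.png

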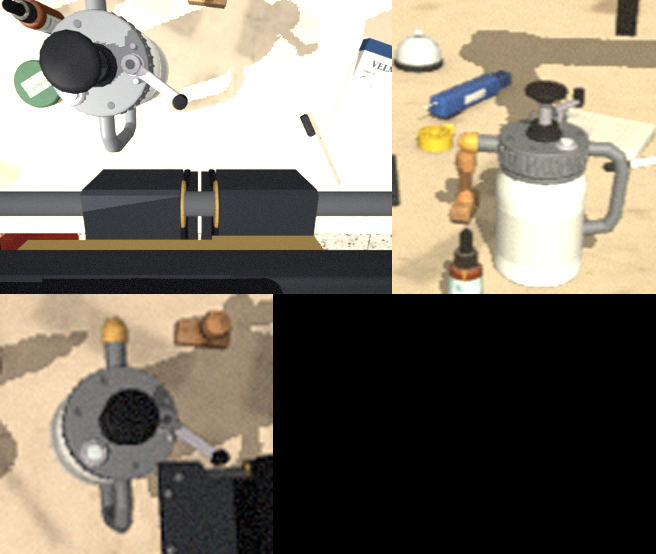

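The wrist view shows the knob top at about (100,89), pivot (187,90) and lever knob (257,146). The lever and path are clear.

```bash
cat >>h.py <<'E'
from scipy.spatial.transform import Rotation as Ro
def wcam(s,w):
    T=np.eye(4);T[:3,:3]=Ro.from_quat(s['eef_rot']).as_matrix();T[:3,3]=s['ee_pos']
    M=np.linalg.inv(T@np.array(w['mount']))
    return dict(R=M[:3,:3],t=M[:3,3],intrinsics=w['intrinsics'])
E
python3 - <<'E'
import pickle
from h import *
s,w,_,_=pickle.load(open('c1.pkl','rb'));c=wcam(s,w)
for n,uv,z in [('knob',(100,88.6),.21),('tip',(257,145.7),.18),('pivot',(187,90),.169)]: print(n,ray(c,uv,z).round(4))
E
```

```text
knob [ 0.5749 -0.0503  0.21  ]
tip [ 0.5448 -0.1242  0.18  ]
pivot [ 0.5763 -0.0825  0.169 ]
```

Request:
drive_tool([
  [[0.4,0.2,-2.0],0],
  [[0.4,0.2,-2.0],0],
  [[0.4,0,-2.1],0],
  [[0,0,-2.1],0],
  [[0,0,0],0],
  [[0.7,0,0],0],
  [[0.7,0,0],0],
  [[0.7,0,0],0],
  [[0.7,0,0],0],
  [[0,0,0],0],
])

```text
time: 2.75
ee_pos: [0.5363, -0.1398, 0.1688]
eef_rot: [1.0, 0.001, 0.0, 0.001]
ft_force: [-1.1, -3.9, 2.8]
width: 0.0003
grip_force: 2.4
```

Request:
drive_tool([
  [[0.5,0,0],0],
  [[0.5,0,0],0],
  [[0.5,0,0],0],
  [[0.5,0,0],0],
  [[0.5,0,0],0],
  [[0.5,0,0],0],
  [[0.5,0,0],0],
  [[0.3,0,0],0],
  [[0.2,0,0],0],
  [[0,0,0],0],
])

```text
time: 4.0
ee_pos: [0.5763, -0.1404, 0.1692]
eef_rot: [1.0, 0.001, 0.001, 0.001]
ft_force: [-1.1, -6.0, 3.3]
width: 0.0
grip_force: 3.2
```

```bash
cat >look.py <<'E'
import sys
from bench import r, vision
import cv2,numpy as np,pickle
n=sys.argv[1]
s=r.read_state();w=vision.camera("wrist");sd=vision.camera("side");tp=vision.camera("top")
pickle.dump((s,w,sd,tp),open(n+'.pkl','wb'))
print(s['ee_pos'].round(4),s['ft_force'].round(2),s['torque'].round(2))
b=lambda a,k:cv2.convertScaleAbs(cv2.resize(a[:,:,::-1],None,fx=k,fy=k,interpolation=cv2.INTER_CUBIC),alpha=1.5)
A=np.zeros((594,790,3),np.uint8)
for im,y,x in [(b(w['color'],.7),0,0),(b(sd['color'][130:277,230:362],3.0)[:594],0,394),(b(tp['color'][185:285,285:390],2.9),296,0)]:
    im=im[:594-y,:790-x];A[y:y+im.shape[0],x:x+im.shape[1]]=im
cv2.imwrite(f'pics/{n}.png',A)
E
python3 look.py l2
```

```text
[ 0.5763 -0.1404  0.1692] [-1.15 -6.04  3.29] [-1.33  0.22 -0.13]
```

View pics/l2.png

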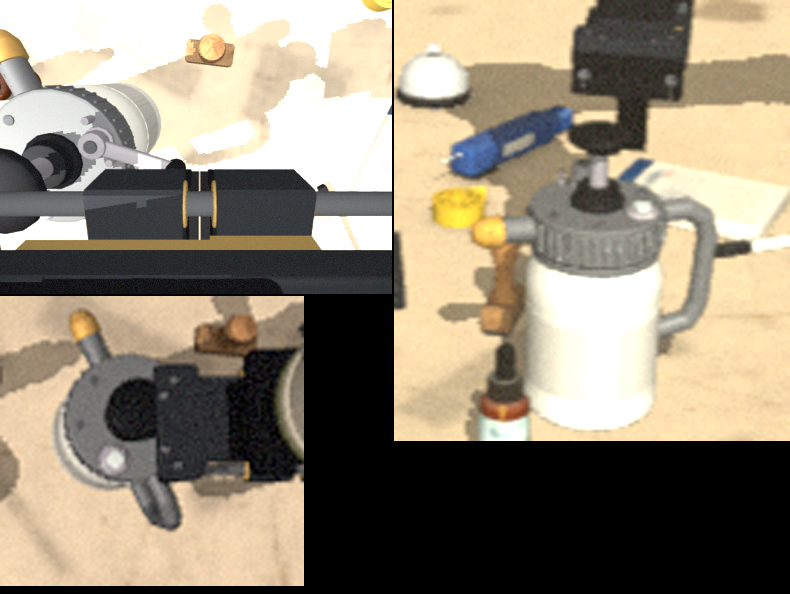

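The sprayer has turned. The finger missed the post and wedged on its outer (+y) corner. I'll back off and look again.

Request:
drive_tool([
  [[0,-1,0],0],
  [[0,-2,0],0],
  [[0,0,2],0],
  [[-2,0,2],0],
  [[-3,1.5,2],0],
  [[-3,1.5,2],0],
  [[0,0,0],0],
  [[0,0,0],0],
  [[0,0,0],0],
  [[0,0,0],0],
])

```text
time: 5.4
ee_pos: [0.496, -0.139, 0.2478]
eef_rot: [1.0, 0.002, -0.001, -0.0]
ft_force: [0.2, -0.8, -0.5]
width: 0.0003
grip_force: 0.0
```

```bash
python3 look.py l3
```

```text
[ 0.496  -0.139   0.2478] [ 0.19 -0.81 -0.52] [ 0.07  0.05 -0.  ]
```

View pics/l3.png

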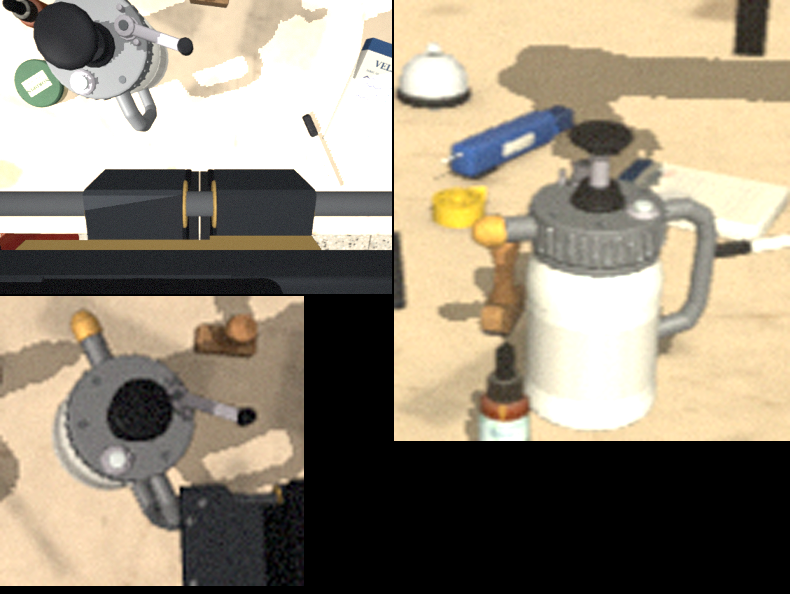

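```bash
python3 - <<'E'
import pickle
from h import *
s,w,_,tp=pickle.load(open('l3.pkl','rb'));c=wcam(s,w)
for n,uv,z in [('knob',(141,410),.21),('head',(130,418),.156),('nozzle',(81,316),.142),('handle',(168,521),.14),('tip',(248,416),.18),('pivot',(178,398),.169),('pin',(117,460),.168)]: print(n,ray(tp,(285+uv[0]/2.9,185+(uv[1]-296)/2.9),z).round(4))
for n,uv,z in [('knob',(69,34),.21),('tip',(185,46),.18),('pivot',(124,26),.169)]: print(n,ray(c,np.array(uv)/.7,z).round(4))
E
```

```text
knob [ 0.5885 -0.0472  0.21  ]
head [ 0.5883 -0.0474  0.156 ]
nozzle [ 0.6675 -0.0149  0.142 ]
handle [ 0.5129 -0.0754  0.14  ]
tip [ 0.5861 -0.1287  0.18  ]
pivot [ 0.6011 -0.0809  0.169 ]
pin [ 0.5569 -0.0352  0.168 ]
knob [ 0.5922 -0.0506  0.21  ]
tip [ 0.5881 -0.1266  0.18  ]
pivot [ 0.6042 -0.0769  0.169 ]
```

```bash
python3 - <<'E'
import numpy as np
from bench import r
s=r.read_state();print(s['joint_positions'].round(3),s['ee_pos'])
P=np.array([.6025,-.0800]);p=s['ee_pos'][:2]
L=[(-109,.028)]+[(t,.0165) for t in np.arange(-109,-22,9.5)]
for t,d in L:
    a=np.radians(t);q=P+.052*np.array([np.cos(a),np.sin(a)])-d*np.array([-np.sin(a),np.cos(a)])
    print(t,q.round(4),'step cm',((q-p)*100).round(2));p=q
E
```

```text
[ 0.613  0.11  -0.459  1.701  0.05   1.343 -1.422] [ 0.49601667 -0.13879416  0.2482398 ]
-109 [ 0.5591 -0.1201] step cm [6.31 1.87]
-109.0 [ 0.57   -0.1238] step cm [ 1.09 -0.37]
-99.5 [ 0.5776 -0.1286] step cm [ 0.77 -0.48]
-90.0 [ 0.586 -0.132] step cm [ 0.84 -0.34]
-80.5 [ 0.5948 -0.134 ] step cm [ 0.88 -0.2 ]
-71.0 [ 0.6038 -0.1345] step cm [ 0.9  -0.05]
-61.5 [ 0.6128 -0.1336] step cm [0.9 0.1]
-52.0 [ 0.6215 -0.1311] step cm [0.87 0.24]
-42.5 [ 0.6297 -0.1273] step cm [0.82 0.38]
-33.0 [ 0.6371 -0.1222] step cm [0.74 0.51]
-23.5 [ 0.6436 -0.1159] step cm [0.65 0.63]
```

Request:
drive_tool([
  [[3.1,0.9,0],0],
  [[3.2,1.0,0],0],
  [[0,0,-2],0],
  [[0,0,-2],0],
  [[0,0,-2],0],
  [[0,0,-1.8],0],
  [[0,0,0],0],
  [[0,0,0],0],
  [[0,0,0],0],
  [[0,0,0],0],
])

```text
time: 6.8
ee_pos: [0.5592, -0.1198, 0.1712]
eef_rot: [1.0, 0.002, 0.0, 0.0]
ft_force: [0.3, -0.1, -0.2]
width: 0.0005
grip_force: 0.0
```

Request:
drive_tool([
  [[0.4,-0.15,0],0],
  [[0.35,-0.1,0],0],
  [[0.35,-0.1,0],0],
  [[0.4,-0.25,0],0],
  [[0.35,-0.2,0],0],
  [[0.4,-0.2,0],0],
  [[0.4,-0.1,0],0],
  [[0,0,0],0],
  [[0,0,0],0],
  [[0,0,0],0],
])

```text
time: 8.05
ee_pos: [0.5855, -0.1308, 0.1707]
eef_rot: [1.0, 0.002, 0.0, 0.0]
ft_force: [0.7, -0.2, 0.8]
width: 0.0004
grip_force: 0.0
```

```bash
python3 look.py l4
```

```text
[ 0.5855 -0.1308  0.1707] [ 0.73 -0.21  0.78] [0.03 0.02 0.02]
```

View pics/l4.png

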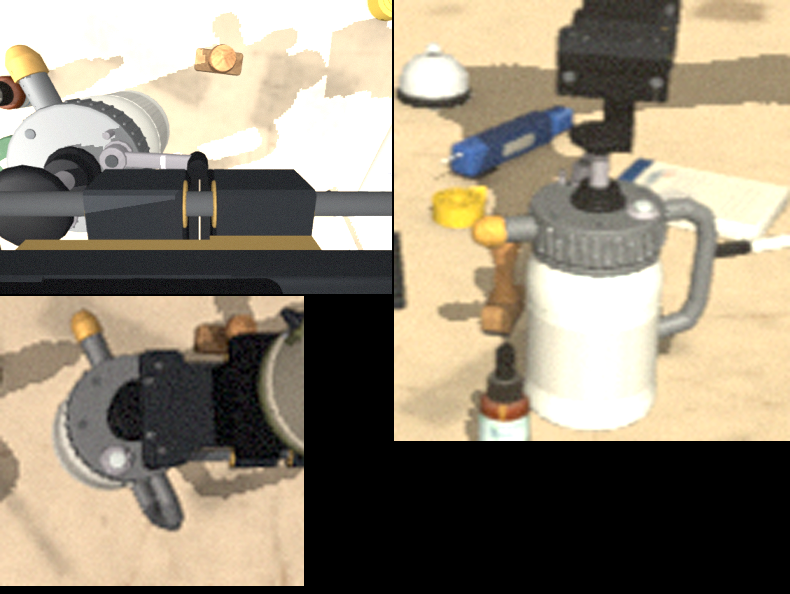

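The post is directly ahead of the finger at (200,163), the lever is turning, and the sprayer is staying still. I'll carry on round the arc.

Request:
drive_tool([
  [[0.44,-0.1,0],4.7],
  [[0.44,-0.1,0],4.7],
  [[0.45,-0.03,0],4.7],
  [[0.45,-0.02,0],4.7],
  [[0.45,0.05,0],4.7],
  [[0.45,0.05,0],4.7],
  [[0.44,0.12,0],4.7],
  [[0.43,0.12,0],4.7],
  [[0.41,0.19,0],4.7],
  [[0.41,0.19,0],4.7],
])

```text
time: 9.45
ee_pos: [0.6291, -0.1267, 0.1705]
eef_rot: [0.916, 0.401, -0.0, 0.0]
ft_force: [-0.9, -1.6, -0.1]
width: 0.0003
grip_force: 0.6
```

Request:
drive_tool([
  [[0.37,0.25,0],4.7],
  [[0.37,0.26,0],4.7],
  [[0.17,0.15,0],2.4],
  [[0.16,0.16,0],2.4],
  [[0,0,0],0],
  [[0,0,0],0],
  [[0,0,0],0],
  [[0,0,0],0],
  [[0,0,0],0],
  [[0,0,0],0],
])

```text
time: 10.7
ee_pos: [0.6399, -0.1179, 0.1706]
eef_rot: [0.86, 0.51, 0.0, 0.0]
ft_force: [1.6, -1.8, 0.3]
width: 0.0004
grip_force: 1.2
```

Request:
drive_tool([
  [[0.08,0.1,0],1],
  [[0.07,0.1,0],1],
  [[0.06,0.08,0],1],
  [[0,0,0],0],
  [[0,0,0],0],
  [[0,0,0],0],
  [[0,0,0],0],
  [[0,0,0],0],
  [[0,0,0],0],
  [[0,0,0],0],
])

```text
time: 11.95
ee_pos: [0.6418, -0.115, 0.1705]
eef_rot: [0.846, 0.533, -0.0, -0.0]
ft_force: [-0.1, -0.9, -1.0]
width: 0.0008
grip_force: 0.7
```

```bash
python3 look.py l5
```

```text
[ 0.6418 -0.115   0.1705] [-0.07 -0.9  -1.  ] [-0.33 -0.14 -0.05]
```

View pics/l5.png

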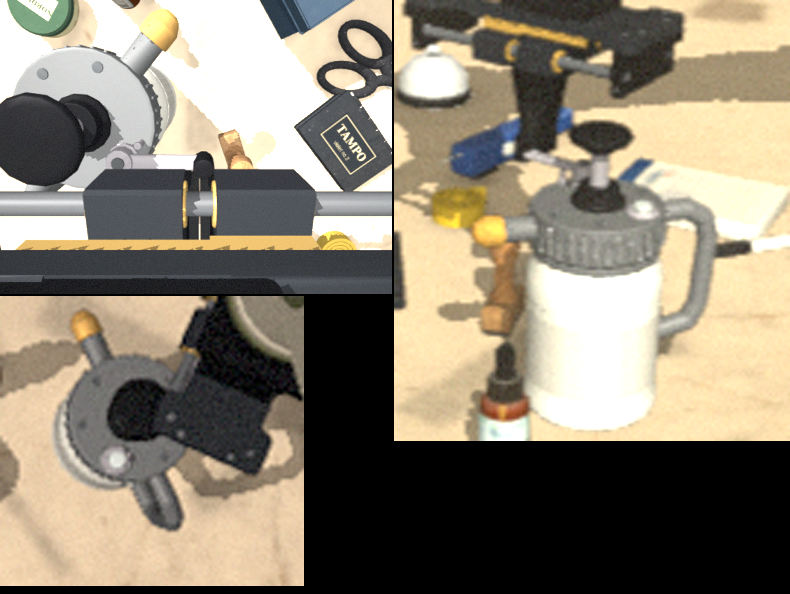

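Request:
drive_tool([
  [[0.04,0.09,0],0],
  [[0,0,0],0],
  [[0.04,0.09,0],0],
  [[0,0,0],0],
  [[0,0,0],0],
  [[0,0,0],0],
  [[0,0,0],0],
  [[0,0,0],0],
  [[0,0,0],0],
  [[0,0,0],0],
])

```text
time: 13.35
ee_pos: [0.6427, -0.1132, 0.1706]
eef_rot: [0.846, 0.533, 0.0, -0.0]
ft_force: [0.4, -0.7, -0.3]
width: 0.0002
grip_force: 0.4
```

Request:
drive_tool([
  [[0.04,0.09,0],0],
  [[0,0,0],0],
  [[0,0,0],0],
  [[0,0,0],0],
  [[0,0,0],0],
  [[0,0,0],0],
  [[0,0,0],0],
  [[0,0,0],0],
  [[0,0,0],0],
  [[0,0,0],0],
])

```text
time: 14.6
ee_pos: [0.6431, -0.1124, 0.1706]
eef_rot: [0.846, 0.533, 0.0, 0.0]
ft_force: [-0.0, -1.7, 0.3]
width: 0.0005
grip_force: 0.6
```

```bash
cat > yel.py <<'E'
import pickle,cv2,numpy as np
from bench import r,vision
from h import ray
def f(c):
    a=cv2.cvtColor(c['color'][185:225,285:330],cv2.COLOR_RGB2HSV)
    m=((a[:,:,0]>12)&(a[:,:,0]<28)&(a[:,:,1]>140)).astype(float);y,x=np.nonzero(m)
    g=cv2.cvtColor(c['color'],cv2.COLOR_RGB2HSV)[225:260,310:345]
    p=(g[:,:,2]>140)&(g[:,:,1]<40);v,u=np.nonzero(p)
    return len(x),ray(c,(285+x.mean(),185+y.mean()),.142).round(4)
for n in('l3','l4','l5'): print(n,f(pickle.load(open(n+'.pkl','rb'))[3]))
print(f(vision.camera('top')))
E
python3 yel.py
```

```text
l3 (65, array([ 0.6612, -0.0162,  0.142 ]))
l4 (64, array([ 0.6614, -0.0163,  0.142 ]))
l5 (67, array([ 0.6595, -0.0172,  0.142 ]))
(64, array([ 0.6612, -0.0163,  0.142 ]))
```

Request:
drive_tool([
  [[0.03,0.07,0],0],
  [[0,0,0],0],
  [[0.03,0.07,0],0],
  [[0,0,0],0],
  [[0,0,0],0],
  [[0,0,0],0],
  [[0,0,0],0],
  [[0,0,0],0],
  [[0,0,0],0],
  [[0,0,0],0],
])

```text
time: 15.9
ee_pos: [0.6437, -0.111, 0.1706]
eef_rot: [0.846, 0.533, 0.0, 0.0]
ft_force: [0.8, -1.4, -0.5]
width: 0.0001
grip_force: 0.7
```

```bash
python3 yel.py|tail -1; python3 -c "
from bench import r
s=r.read_state();print(s['ft_force'],s['torque'])"
```

```text
(64, array([ 0.6613, -0.0164,  0.142 ]))
[ 1.04603952 -1.54784625  0.98838666] [-0.3524549  -0.35129194 -0.02929693]
```

Request:
drive_tool([
  [[0.03,0.09,0],0],
  [[0,0,0],0],
  [[0.03,0.09,0],0],
  [[0,0,0],0],
  [[0,0,0],0],
  [[0,0,0],0],
  [[0,0,0],0],
  [[0,0,0],0],
  [[0,0,0],0],
  [[0,0,0],0],
])

```text
time: 17.2
ee_pos: [0.6443, -0.1092, 0.1706]
eef_rot: [0.846, 0.533, 0.0, 0.0]
ft_force: [2.4, -2.4, 1.2]
width: 0.0006
grip_force: 1.4
```

```bash
python3 yel.py|tail -1; python3 look.py l6;python3 - <<'E'
import pickle,cv2
s,w,sd,tp=pickle.load(open('l6.pkl','rb'))
a=cv2.resize(tp['color'][185:265,295:385,::-1],None,fx=6,fy=6,interpolation=cv2.INTER_CUBIC)
cv2.imwrite('pics/l6c.png',cv2.convertScaleAbs(a,alpha=2))
E
```

```text
(63, array([ 0.6592, -0.0159,  0.142 ]))
[ 0.6443 -0.1092  0.1706] [ 1.26 -2.96  0.27] [-0.65 -0.49 -0.05]
```

View pics/l6c.png

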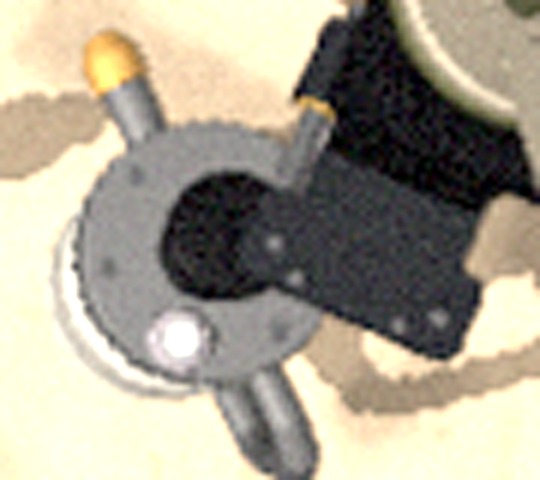

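Force at the lever rose to about 3 N with the sprayer still, so it's at the stop. I'll nudge it once more, then retreat and go above the plunger.

Request:
drive_tool([
  [[0.03,0.07,0],0],
  [[0,0,0],0],
  [[-0.4,-0.9,0],0],
  [[-0.5,-1.2,0],0],
  [[0,0,3],0],
  [[0,0,4],0],
  [[0,0,1],0],
  [[-2.3,3.9,0],0],
  [[-2.2,4,0],0],
  [[0,0,0],0],
])

```text
time: 18.65
ee_pos: [0.5891, -0.0471, 0.2506]
eef_rot: [0.845, 0.535, -0.0, -0.0]
ft_force: [-0.1, -0.5, -0.8]
width: 0.0007
grip_force: 0.0
```

```bash
python3 look.py l7; python3 yel.py|tail -1;python3 -c "
import pickle,cv2
w=pickle.load(open('l7.pkl','rb'))[1]['color'];cv2.imwrite('pics/l7w.png',w[:,:,::-1])"
```

```text
[ 0.5891 -0.0471  0.2506] [-0.1  -0.51 -0.78] [-0.07 -0.04 -0.  ]
(64, array([ 0.661, -0.014,  0.142]))
```

View pics/l7.png

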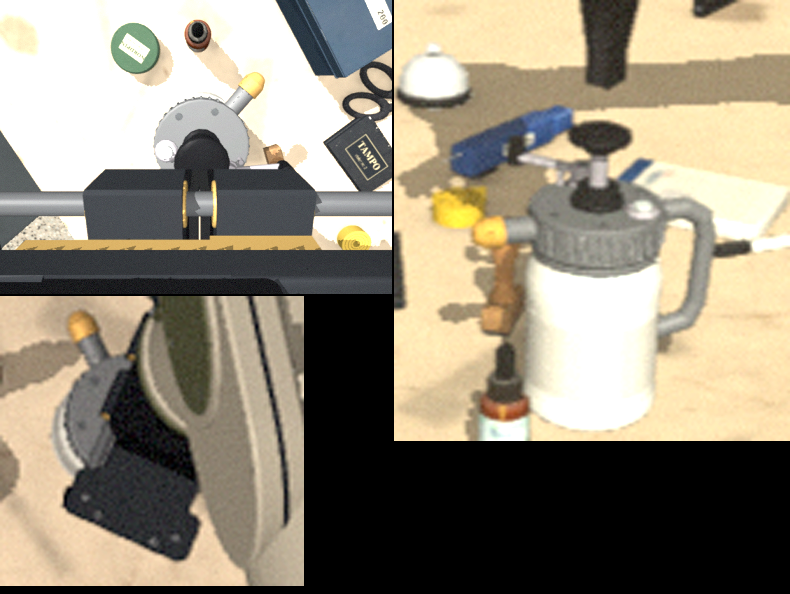

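Lever points to the nozzle side with its black knob at (515,150) in the side crop, and the nozzle moved about 2 mm, confirming the stop. Now the first stroke.

Request:
drive_tool([
  [[0,0,-2.5],0],
  [[0,0,-1],0],
  [[0,0,-1],0],
  [[0,0,-1],0],
  [[0,0,-0.7],0],
  [[0,0,-0.1],0],
  [[0,0,0],0],
  [[0,0,0],0],
  [[0,0,0],0],
  [[0,0,0],0],
])

```text
time: 20.1
ee_pos: [0.5911, -0.0517, 0.1893]
eef_rot: [0.847, 0.532, 0.0, 0.001]
ft_force: [-6.2, -2.0, 13.5]
width: 0.0008
grip_force: 6.9
```

Request:
drive_tool([
  [[0,0,-0.2],0],
  [[0,0,-0.1],0],
  [[0,0,0],0],
  [[0,0,0],0],
  [[0,0,0],0],
  [[0,0,0],0],
  [[0,0,0],0],
  [[0,0,0],0],
  [[0,0,0],0],
  [[0,0,0],0],
])

```text
time: 21.35
ee_pos: [0.5921, -0.0517, 0.1886]
eef_rot: [0.847, 0.532, 0.001, 0.002]
ft_force: [-9.0, -2.4, 28.1]
width: 0.0006
grip_force: 14.2
```

```bash
python3 yel.py|tail -1
```

```text
(61, array([ 0.662 , -0.0137,  0.142 ]))
```

Request:
drive_tool([
  [[0,0,2],0],
  [[0,0,2.2],0],
  [[0,0,0],0],
  [[0,0,0],0],
  [[0,0,0],0],
  [[0,0,0],0],
  [[0,0,0],0],
  [[0,0,0],0],
  [[0,0,0],0],
  [[0,0,0],0],
])

```text
time: 22.65
ee_pos: [0.5906, -0.0505, 0.2266]
eef_rot: [0.846, 0.533, 0.0, 0.0]
ft_force: [0.3, 0.2, -0.7]
width: 0.0005
grip_force: 0.0
```

Request:
drive_tool([
  [[0,0,-1.2],0],
  [[-0.1,0,-1],0],
  [[-0.1,0,-1],0],
  [[-0.1,0,-0.8],0],
  [[0,0,0],0],
  [[0,0,0],0],
  [[0,0,0],0],
  [[0,0,0],0],
  [[0,0,0],0],
  [[0,0,0],0],
])

```text
time: 23.9
ee_pos: [0.5905, -0.0504, 0.189]
eef_rot: [0.846, 0.533, 0.003, 0.002]
ft_force: [5.1, -1.1, 15.5]
width: 0.0005
grip_force: 7.2
```

Request:
drive_tool([
  [[0,0,2],0],
  [[0.2,0,2.0],0],
  [[0,0,0],0],
  [[0,0,0],0],
  [[0,0,0],0],
  [[0,0,0],0],
  [[0,0,0],0],
  [[0,0,0],0],
  [[0,0,-1.2],0],
  [[-0.1,0,-1],0],
])

```text
time: 25.15
ee_pos: [0.59, -0.0504, 0.2052]
eef_rot: [0.846, 0.533, 0.002, 0.001]
ft_force: [3.3, -1.2, 11.4]
width: 0.0009
grip_force: 5.4
```

Request:
drive_tool([
  [[-0.1,0,-1],0],
  [[0,0,-0.9],0],
  [[0,0,0],0],
  [[0,0,0],0],
  [[0,0,0],0],
  [[0,0,0],0],
  [[0,0,0],0],
  [[0,0,0],0],
  [[0,0,0],0],
  [[0,0,0],0],
])

```text
time: 26.4
ee_pos: [0.5902, -0.0504, 0.1884]
eef_rot: [0.846, 0.533, 0.003, 0.002]
ft_force: [1.8, 0.8, 19.9]
width: 0.0009
grip_force: 9.7
```

```bash
python3 look.py l8; python3 yel.py|tail -1
```

```text
[ 0.5902 -0.0504  0.1884] [ 1.8   0.81 19.9 ] [ 0.04 -0.49  0.06]
(65, array([ 0.6597, -0.015 ,  0.142 ]))
```

```bash
cat >pin.py <<'E'
import pickle,numpy as np,sys
def col(f):
    c=pickle.load(open(f+'.pkl','rb'))[2]
    return c['color'][186:206,310:317].mean(2).astype(int)
c=pickle.load(open('l7.pkl','rb'))[2]
p=np.array([.589,-.048])+np.array([[np.cos(.39),-np.sin(.39)],[np.sin(.39),np.cos(.39)]])@np.array([-.024,.024])
for z in(.162,.182):
    q=c['R']@np.array([*p,z])+c['t'];q=c['intrinsics']@q;print(z,(q/q[2])[:2].round(1))
for f in sys.argv[1:]: print(f);print(col(f))
E
python3 pin.py l7 l8
```

```text
0.162 [313.6 197. ]
0.182 [314.2 187.9]
l7
[[ 63  59  72 105 144 164 170]
 [ 63  72 102 146 163 159 143]
 [ 75 103 144 161 154 139 127]
 [108 146 163 157 145 130 131]
 [144 166 165 154 138 133 143]
 [115 135 147 148 148 151 162]
 [ 91  91 103 125 149 158 171]
 [ 79  75  75  83 105 135 161]
 [ 84  80  87  81  78  92 120]
 [ 86  84  91  88  85  88  89]
 [ 90  96 106 104  99  89  83]
 [129 150 153 157 146 120  91]
 [141 163 166 167 166 149 112]
 [129 156 182 183 181 156 125]
 [127 137 157 163 160 143 134]
 [151 161 167 168 170 161 146]
 [127 152 159 159 159 152 127]
 [ 93  99 104 101 105 103 101]
 [ 87  88  88  88  93  98  93]
 [ 94  98 102 100  94  91  89]]
l8
[[ 63  62  67 106 142 164 167]
 [ 60  71 104 144 159 155 149]
 [ 75 107 146 158 155 138 129]
 [111 143 163 153 144 134 130]
 [143 163 165 153 136 133 141]
 [113 137 154 151 147 150 158]
 [128 155 160 160 159 162 169]
 [122 161 177 177 182 178 170]
 [116 153 176 185 189 166 133]
 [118 158 179 184 189 162 117]
 [114 156 180 188 186 156 108]
 [117 158 180 189 181 153 101]
 [103 125 150 158 142 124  94]
 [129 146 156 158 159 143 118]
 [127 141 153 159 154 144 131]
 [151 160 167 166 165 161 147]
 [128 148 157 156 161 152 130]
 [ 88  97 102 104 104 100  98]
 [ 89  86  90  91  96  97  89]
 [ 93  96 100  99  92  92  83]]
```

Pin is rising, its top up about 5 px (roughly 11 mm). I'll keep pumping.

Request:
drive_tool([
  [[0,0,2],0],
  [[0.2,0,2.1],0],
  [[0,0,0],0],
  [[0,0,0],0],
  [[0,0,0],0],
  [[0,0,0],0],
  [[0,0,0],0],
  [[0,0,0],0],
  [[0,0,-1.2],0],
  [[-0.1,0,-1],0],
])

```text
time: 27.85
ee_pos: [0.5901, -0.0504, 0.2052]
eef_rot: [0.846, 0.533, 0.002, 0.001]
ft_force: [4.3, -0.1, 10.9]
width: 0.0005
grip_force: 5.5
```

Request:
drive_tool([
  [[-0.1,0,-1],0],
  [[0,0,-0.9],0],
  [[0,0,0],0],
  [[0,0,0],0],
  [[0,0,0],0],
  [[0,0,0],0],
  [[0,0,0],0],
  [[0,0,0],0],
  [[0,0,0],0],
  [[0,0,0],0],
])

```text
time: 29.1
ee_pos: [0.5902, -0.0504, 0.1884]
eef_rot: [0.846, 0.533, 0.003, 0.002]
ft_force: [2.9, -0.6, 18.5]
width: 0.0004
grip_force: 9.4
```

Request:
drive_tool([
  [[0,0,2],0],
  [[0.2,0,2.1],0],
  [[0,0,0],0],
  [[0,0,0],0],
  [[0,0,0],0],
  [[0,0,0],0],
  [[0,0,0],0],
  [[0,0,0],0],
  [[0,0,-1.2],0],
  [[-0.1,0,-1],0],
])

```text
time: 30.35
ee_pos: [0.5901, -0.0504, 0.2052]
eef_rot: [0.846, 0.533, 0.002, 0.001]
ft_force: [3.1, -1.3, 12.0]
width: 0.0001
grip_force: 5.5
```

Request:
drive_tool([
  [[-0.1,0,-1],0],
  [[0,0,-0.9],0],
  [[0,0,0],0],
  [[0,0,0],0],
  [[0,0,0],0],
  [[0,0,0],0],
  [[0,0,0],0],
  [[0,0,0],0],
  [[0,0,0],0],
  [[0,0,0],0],
])

```text
time: 31.6
ee_pos: [0.5902, -0.0504, 0.1884]
eef_rot: [0.846, 0.533, 0.003, 0.002]
ft_force: [0.7, -0.5, 19.5]
width: 0.0009
grip_force: 9.7
```

```bash
python3 look.py l9; python3 yel.py|tail -1; python3 pin.py l9
```

```text
[ 0.5902 -0.0504  0.1884] [ 0.75 -0.54 19.45] [-0.15 -0.43 -0.03]
(66, array([ 0.6599, -0.0148,  0.142 ]))
0.162 [313.6 197. ]
0.182 [314.2 187.9]
l9
[[ 63  60  73 106 141 162 170]
 [ 63  67 104 145 161 156 146]
 [ 83 108 141 152 152 141 124]
 [122 151 158 162 162 156 141]
 [130 161 175 185 186 177 158]
 [119 148 173 184 185 178 169]
 [112 151 173 185 186 170 165]
 [118 154 179 186 183 169 163]
 [111 151 177 186 185 157 134]
 [ 89 118 134 143 146 122  93]
 [118 156 171 181 176 147 100]
 [125 168 186 192 182 147 103]
 [108 151 182 183 171 128 100]
 [ 92  91 102 107  98  97 112]
 [112 111 113 107 110 118 128]
 [151 157 163 166 160 161 148]
 [132 150 157 158 160 150 130]
 [ 91  99 102 107 102  98  98]
 [ 87  91  88  92  96  98  93]
 [ 91  95  95  98  94  93  87]]
```

The wide dark ring is now visible at the pin's foot. Two more strokes will make sure.

Request:
drive_tool([
  [[0,0,2],0],
  [[0.2,0,2.1],0],
  [[0,0,0],0],
  [[0,0,0],0],
  [[0,0,0],0],
  [[0,0,0],0],
  [[0,0,0],0],
  [[0,0,0],0],
  [[0,0,-1.2],0],
  [[-0.1,0,-1],0],
])

```text
time: 33.05
ee_pos: [0.5901, -0.0504, 0.2052]
eef_rot: [0.846, 0.533, 0.002, 0.001]
ft_force: [3.4, -0.1, 11.0]
width: 0.0004
grip_force: 5.5
```

Request:
drive_tool([
  [[-0.1,0,-1],0],
  [[0,0,-0.9],0],
  [[0,0,0],0],
  [[0,0,0],0],
  [[0,0,0],0],
  [[0,0,0],0],
  [[0,0,0],0],
  [[0,0,0],0],
  [[0,0,0],0],
  [[0,0,0],0],
])

```text
time: 34.3
ee_pos: [0.5902, -0.0504, 0.1884]
eef_rot: [0.846, 0.533, 0.003, 0.002]
ft_force: [2.7, -1.2, 19.4]
width: 0.0003
grip_force: 9.5
```

Request:
drive_tool([
  [[0,0,2],0],
  [[0.2,0,2.1],0],
  [[0,0,0],0],
  [[0,0,0],0],
  [[0,0,0],0],
  [[0,0,0],0],
  [[0,0,0],0],
  [[0,0,0],0],
  [[0,0,-1.2],0],
  [[-0.1,0,-1],0],
])

```text
time: 35.55
ee_pos: [0.59, -0.0504, 0.2052]
eef_rot: [0.846, 0.533, 0.002, 0.001]
ft_force: [4.2, -1.1, 11.0]
width: 0.0006
grip_force: 5.5
```

Request:
drive_tool([
  [[-0.1,0,-1],0],
  [[0,0,-0.9],0],
  [[0,0,0],0],
  [[0,0,0],0],
  [[0,0,2],0],
  [[0,0,2],0],
  [[0,0,3],0],
  [[0,0,3],0],
  [[0,0,0],0],
  [[0,0,0],0],
])

```text
time: 36.8
ee_pos: [0.5872, -0.0505, 0.2843]
eef_rot: [0.846, 0.533, -0.001, -0.0]
ft_force: [-0.2, 0.4, -0.4]
width: 0.0008
grip_force: 0.0
```

Request:
drive_tool([
  [[-2,-4,0],0],
  [[-2,-4,0],0],
  [[-2,-4,0],0],
  [[-2,-4,0],0],
  [[0,0,0],0],
  [[0,0,0],0],
  [[0,0,0],0],
  [[0,0,0],0],
  [[0,0,0],0],
  [[0,0,0],0],
])

```text
time: 38.05
ee_pos: [0.5077, -0.2102, 0.2855]
eef_rot: [0.846, 0.533, 0.0, -0.0]
ft_force: [-0.9, 0.3, -1.0]
width: 0.0011
grip_force: 0.0
```

```bash
python3 look.py l10; python3 yel.py|tail -1; python3 pin.py l10; python3 - <<'E'
import pickle,cv2,numpy as np
from h import *
tp=pickle.load(open('l10.pkl','rb'))[3]
g=cv2.cvtColor(tp['color'],cv2.COLOR_RGB2GRAY)[205:265,310:385]
n,l,st,ce=cv2.connectedComponentsWithStats((g<28).astype(np.uint8))
for i in range(1,n):
    if st[i,4]>8:
        uv=ce[i]+[310,205];print(st[i,4],uv.round(1),ray(tp,uv,.21).round(4),ray(tp,uv,.18).round(4))
E
```

```text
[ 0.5077 -0.2102  0.2855] [-0.87  0.26 -0.99] [-0.01  0.01 -0.02]
(62, array([ 0.6612, -0.0142,  0.142 ]))
0.162 [313.6 197. ]
0.182 [314.2 187.9]
l10
[[ 56  64  67 100 141 157 163]
 [ 63  74 101 135 157 153 141]
 [ 83 107 133 149 149 141 125]
 [117 146 158 156 157 165 156]
 [126 157 172 179 183 170 154]
 [115 148 170 182 177 171 163]
 [110 145 165 182 180 166 160]
 [110 150 172 181 182 167 153]
 [105 150 169 180 175 153 126]
 [ 91 117 130 143 140 120  90]
 [112 148 169 178 172 141  95]
 [117 158 178 186 178 141  96]
 [106 150 173 179 159 114  90]
 [ 84  87 102 103  97  93 108]
 [116 117 110 105 113 127 129]
 [143 152 157 159 159 155 140]
 [125 147 151 152 154 146 126]
 [ 88  97  99  99  99  98  95]
 [ 85  84  83  86  92  91  94]
 [ 91  92  98  96  95  88  82]]
365 [332.6 224. ] [ 0.5892 -0.0452  0.21  ] [ 0.5923 -0.0499  0.18  ]
```

```bash
python3 - <<'E'
import pickle,cv2,numpy as np
from h import *
tp=pickle.load(open('l10.pkl','rb'))[3]
q=tp['intrinsics']@(tp['R']@np.array([.652,-.096,.18])+tp['t']);q=q[:2]/q[2];print(q.round(1))
x,y=q.astype(int);g=cv2.cvtColor(tp['color'],cv2.COLOR_RGB2GRAY)
print(g[y-7:y+8,x-9:x+8])
E
```

```text
[353.5 195.3]
[[141 142 140 143 143 137 141 137 136 140 137 140 140 137 115  90  94]
 [140 138 140 141 140 138 140 140 139 138 137 137 139 142 124  88  87]
 [141 143 142 136 141 137 136 136 139 142 135 138 137 143 135 113  90]
 [138 140 140 138 138 140 142 142 145 146 140 143 143 141 142 140 119]
 [137 139 141 139 142 144 142 128  89  88  89 114 145 140 141 146 132]
 [137 137 140 137 141 143 129  81  18  13  12  68 124 148 135 116 109]
 [138 138 138 142 143 130  72  20   6  11   5  30  77 109  94  84  84]
 [140 136 140 140 139  96   0   4  16  19   6  14  40  61  65  70  61]
 [136 137 139 142 126  68   2   9  21  12   5  24  49  58  57  58  44]
 [140 136 138 140 139 110  54   0   7   8  21  58  70  56  59  48  38]
 [139 137 138 140 140 123 103  84  62  43  48  80  76  51  54  46  41]
 [136 133 137 139 128 111 113 110  98  86  70  84  73  48  54  42  39]
 [127 130 135 136 132 110 109 107 107  97  84  75  66  55  53  48  42]
 [124 128 130 127 118 110 115 108  97  72  68  58  58  60  58  51  42]
 [116 120 119 115 109 114 111 105  90  47  60  59  59  54  61  56  49]]
```

```bash
python3 -c "
from bench import r
print(r.close_job())"
```

```text
the job is handed in; nothing more can be done
None
```

The job is handed in with the lever at its closed stop, the pin fully out (two extra strokes didn't raise it), the plunger up and the hand clear, but my first push on the lever went wrong and shoved the sprayer about 16 mm and turned it about 22°, which I left as it was.

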